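Reload the heavy-duty stapler on the parts-office desk

ROBOT

A 6-joint arm with a two-finger parallel gripper is mounted at the origin on the work surface. World frame = base frame: x ahead of the robot, y to its left, z up, the work surface at z = 0. Lengths are in m, angles in rad, forces in N, time in s.
With the tool pointing down it reaches from about 0.25 to 0.775 m from the base axis. Payload 8.9 kg.
Tool frame: the origin (TCP) lies midway between the tips of the shut fingers; the grasp point (between the pads) lies 19 mm behind it; z points along the fingers, y is the direction in which the jaws open and shut (so a half turn about z gives the same grasp; the last joint's range is limited). The gripper opens to 85 mm and grips with 20 to 120 N. Pads are 22 mm wide; open, the fingers measure 114 mm over their backs; the gripper's body (76 mm by 85 mm) begins 54 mm behind the grasp point. The pads swing forward as they close: fully open they stand 13 mm farther back than shut.
Start: joints at [-1.35, 0.291, -0.153, 1.127, 0, 1.431], TCP at [0.185, -0.491, 0.231] pointing down, gripper open.
Joint ranges: [-2.52, 2.52], [-0.91, 1.74], [-1.3, 1.37], [-1.96, 2.02], [-1.52, 1.47], [-3.14, 3.14]. Speed limits (rad/s): [2.22, 2.22, 2.79, 3.14, 3.14, 3.14].

INTERFACE

Orientations are given as a unit quaternion [w, x, y, z].
In Python, from rig import telemetry, read_camera, workorder gives the robot as it stands.
- The arm moves only by the shell command python3 -m inch 'ROWS' [FORCE]. ROWS is JSON, a list that holds one entry, the list of rows, each a list of 7 numbers: the turn, a rotation vector about the tool's x, y, z in degrees, then the shift along the tool's x, y, z in cm, then the closure in counts, from 0 (fully open) to 255 (shut). A call has exactly 8 rows; each row is the pose to reach, as a shift and turn from the pose commanded when the call began, along the tool's axes at that moment; what a row does not reach only later rows make up. A row lasts 1/8 s, in which the tool goes at most 62.5 mm and 10.7 degrees, less where a joint would pass 70% of its speed; a pose out of reach is approached as far as the arm can. A call with a gripper value outside its range is refused whole. The fingers move at their own pace and stop on an object; FORCE is the grip in N (left out, the last holds). Time passes only in rows, so rows that repeat a pose let the fingers close, or fill a call up. It gives the time, the measured TCP pose, the force and the opening at its end, in the units of the state.
- telemetry.observe(): the state, without advancing time (a new reading comes with each control period).
- read_camera(name): name is "scene" or "top" or "wrist"; returns a dict with "color" (420x560x3 uint8, blue, green, red), "K" (3x3 intrinsics, pixels), "k1" (the pictures are not rectified: a ray, as slopes to the right and down, at radius r is drawn at 1 + k1 r^2 times it, then the intrinsics apply), "R" (3x3) and "t" (3): a world point X has camera coordinates R X + t. Camera axes: x right, y down, z forward; pixel columns grow to the right and rows downward; lengths in m; the calibration is good to about 2 mm. A picture is of the moment at which its call begins. There is no depth.
- workorder.hand_in(): hands the job in, once; it reports no verdict.
The state is a dict: "t": time; "joint_pos": joint angles; "dq": joint speeds; "joint_torque": joint torques, N m; "tcp_pos": TCP position; "orientation": TCP orientation; "ft_force": force on the tool from outside, world axes, zero at the start; "wrist_torque": the same for the moment, N m; "finger_gap": finger opening in m.
Only numpy, scipy, OpenCV 4.12 (cv2) and the standard library are available. Lean on these libraries where they do the work, as an engineer would, in place of code of your own. Each camera call takes 0.05 s, during which the arm holds its last target.

TASK

The heavy-duty stapler's loading rail is pulled out and empty. Take the full staple strip from the desk (the one that is both long and tall; leave the short stub and the low-legged strip), and load it legs down into the rail's channel: press the spring follower back with the strip's end until the strip drops in flat behind the front lip, and let go of it; then slide the rail into the stapler until it latches and stays in. Feel your way: neither jam the strip nor ram the rail against its stop, and leave the other things on the desk where they are.

Things in the scene. Friction and masses are not known exactly. Their poses are not given: they have to be found in the camera images.
- strip: the full staple strip, loose, standing on its legs on the desk, bare steel: 95 mm long (x), 13 mm wide (y), 20 mm tall (z), about 28 g, solid to the touch. Origin: centre of its underside. It fits either way round. The glued wires part if it is pressed against the stapler with more than 30 N.
- strip_short: stub of a strip, 40 mm long, 13 mm wide, 20 mm tall, bare steel, standing on the desk; not to be used. Origin: centre of its underside.
- strip_low: strip with short legs, 95 mm long, 13 mm wide but only 10 mm tall, bare steel, standing on the desk; not to be used. Origin: centre of its underside.
- stapler: front-loading stapler, fixed on the desk. x: from its front (robot's side) to its back; z up; origin on the desk under the housing's mouth. Base plate x -45 to 250 mm, 80 mm wide, 14 mm high (anvil 16). Housing x 0 to 240 mm, 34 mm wide, 34 to 89 mm high; drive block x 65 to 145, 112 high; lever from there up and back to x 295, 260 high. Push it with less than 30 N.
- mouth (a point): on the body of the stapler: centre of the upper edge of the housing's open mouth, 61 mm above the desk, axes as the stapler's. Under it the rail slides into a tunnel 24 mm wide; a seated strip passes 2.7 mm below this edge, a strip that is not fully down catches on it.
- rail_seat (a point): on the sliding rail: where the centre of the strip's underside lies when seated, on the channel's floor, 38 mm above the desk; axes as the stapler's (x along the channel, to the back). The channel is 14.6 mm wide inside (strip 13), square-edged; its 2.5 mm side walls stand 9 mm above the floor, so 11 mm of a seated strip shows above them.
- lip_top (a point): on the rail: middle of the upper inner edge of the lip that closes the channel's front, 47.5 mm in front (-x) of rail_seat and 8 mm above the channel's floor (46 mm above the desk). Ahead of it the thumb pad is as high.
- rail_pad (a point): on the rail: centre of the front face of the black thumb pad at the rail's front end, 38 mm above the desk, 22 mm in front (-x) of lip_top. The pad is 34 mm wide, 17 mm deep and 16 mm high (30 to 46 mm above the desk). Pushing it towards the stapler's +x closes the rail.
- follower_face (a point): centre of the front face (13 mm wide, 20 mm tall, up from the channel's floor) of the steel follower, in the channel in front of the housing. There are only 70 to 80 mm from lip to follower, so it must go back (+x) 15 to 30 mm to let the strip in. Held level with its underside just above the lip, the strip's end meets the upper part of this face.
- follower (a joint): how far the follower is pushed back, m: 0 free, to 0.138. Its spring presses to the front with 3 N, plus 0.035 N per mm (about 7.5 N with the loaded rail fully in). It holds a loaded strip against the lip.
- rail (a joint): how far the rail is pulled out, m: 0 against the hard stop inside, 0.110 fully out; starts 0.100 to 0.108. It slides with 1 N of friction; a loaded rail springs out again unless latched. Closing takes about 5 N, 12 N (along the rail) over the last 15 mm as a sprung catch is pressed down; it snaps in at about 0.002, just before the stop, and then holds the rail at about 0.002.
- mug: white mug with pens, 80 mm across, 98 mm tall (pens to 150 mm); bystander. Origin: centre of its underside.
- clip_cup: dark cup of clips, 76 mm across, 62 mm tall; bystander. Origin: centre of its underside.
- staple_carton: open carton of staple strips, 105 by 80 by 30 mm; bystander. Origin: centre of its underside.
- fitting: brass pipe fitting, 29 mm across, 44 mm tall; bystander. Origin: centre of its underside.
- belt_pulley: black grooved pulley, 80 mm across, 30 mm tall; bystander. Origin: centre of its underside.
- calculator: grey calculator, 130 by 78 by 17 mm; bystander. Origin: centre of its underside.
Not all that is in view belongs to the job. Leave any brown look-alike of the strip alone.

How it is judged:
By the outcome, as a careful person would: the job done as asked, in the order asked, and still so for the second after the job is handed in, with the robot touching nothing.
It also fails if it takes over 58 s, if anything falls off the work surface, if the arm or the gripper's body presses on something with over 40 N, if the wrist force passes 120 N, or if a joint passes its speed limit or range.

## Working session

There is one attempt and no reset: what is moved stays moved. The work goes in short steps, Python scripts to look and compute and a shell command to move; the robot and the scene stay as the last step left them, time stands still between calls to the robot, and variables do not carry over. Pictures are saved under pics/ and viewed, and the job is handed in when it is done.

```bash
ls; mkdir -p pics; cat > h.py <<'E'
import numpy as np, cv2
from rig import telemetry, read_camera, workorder
def snap(name,fn):
    c=read_camera(name); cv2.imwrite('pics/'+fn+'.png',c['color'])
    np.savez('pics/'+fn+'.npz',**{k:np.array(c[k]) for k in('color','K','k1','R','t')}); return c
def load(fn): return dict(np.load('pics/'+fn+'.npz'))
def D(c): return np.array([float(c['k1']),0,0,0,0])
def ray(c,u,v):
    p=cv2.undistortPoints(np.array([[[u,v]]],float),c['K'],D(c),None,None)[0,0]
    R=c['R']; o=-R.T@c['t']; return o,R.T@np.array([p[0],p[1],1.])
def atz(c,u,v,z):
    o,d=ray(c,u,v); return o+d*(z-o[2])/d[2]
def proj(c,X):
    X=np.atleast_2d(np.array(X,float)); return cv2.projectPoints(X,cv2.Rodrigues(c['R'])[0],c['t'].astype(float),c['K'],D(c))[0][:,0]
def crop(fn,out,u0,v0,u1,v1,s):
    im=cv2.imread('pics/'+fn+'.png')[v0:v1,u0:u1]; cv2.imwrite('pics/'+out+'.png',cv2.resize(im,None,fx=s,fy=s,interpolation=cv2.INTER_CUBIC))
def st():
    s=telemetry.observe(); np.set_printoptions(precision=4,suppress=True)
    print('t',s['t'],'tcp',np.array(s['tcp_pos']),'q',np.array(s['orientation']),'F',np.array(s['ft_force']),'M',np.array(s['wrist_torque']),'gap',s['finger_gap'],'j',np.array(s['joint_pos']))
    return s
E
python3 - <<'E'
from h import *
st()
for n in('scene','top','wrist'):
    c=snap(n,n+'0'); print(n,c['K'].tolist(),c['k1'],(-c['R'].T@c['t']).round(3))
st()
E
```

```text
pics
t 0.0 tcp [ 0.1848 -0.491   0.2308] q [-0.0006  0.9839  0.1789 -0.    ] F [ 0.4339 -0.0847 -0.0205] M [-0.0082  0.0119 -0.0451] gap 0.08529864665838578 j [-1.3503  0.2913 -0.1541  1.1267  0.      1.4315]
scene [[411.33002464617067, 0.0, 281.1227101013871], [0.0, 411.33002464617067, 211.58264661802747], [0.0, 0.0, 1.0]] -0.05613177170413414 [1.068 0.494 1.058]
top [[536.6670255513362, 0.0, 280.3045220844696], [0.0, 536.6670255513362, 210.17718132739077], [0.0, 0.0, 1.0]] -0.02823951227436076 [ 0.336 -0.003  1.4  ]
wrist [[294.36136354696964, 0.0, 284.2028420398289], [0.0, 294.36136354696964, 206.08131160579376], [0.0, 0.0, 1.0]] -0.015886853536704586 [ 0.257 -0.462  0.374]
t 0.15 tcp [ 0.1848 -0.4911  0.2309] q [-0.0005  0.9839  0.179  -0.    ] F [-0.4405 -0.8432 -0.3166] M [ 0.0041  0.0153 -0.0057] gap 0.0852343201357047 j [-1.3503  0.2912 -0.1539  1.1267 -0.      1.4315]
```

View pics/top0.png

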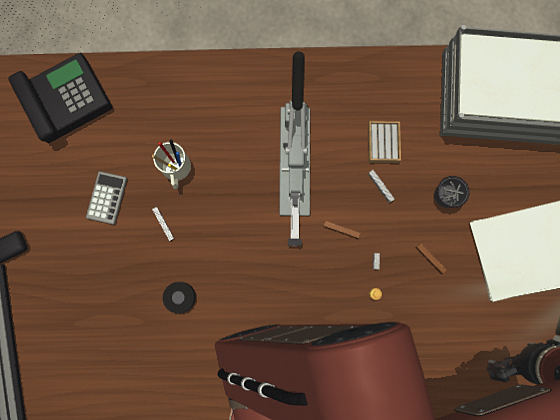

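View pics/scene0.png

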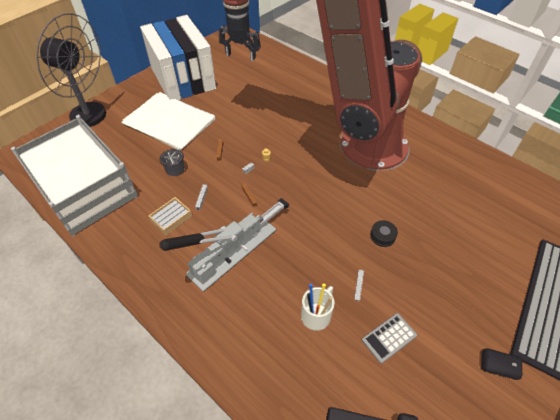

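View pics/wrist0.png

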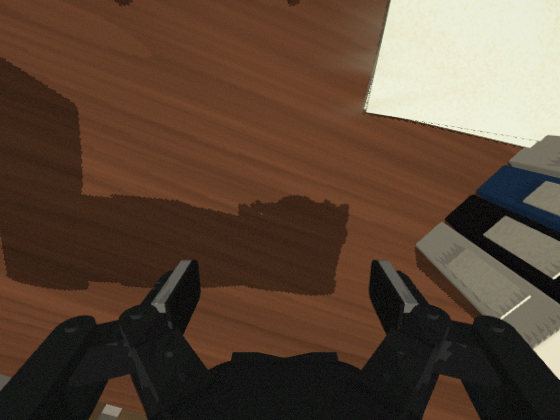

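Candidates in the top view are the light strips at (162,224) and (381,186), both about 95 mm. The stub is at (376,261), and the brown ones at (341,229) and (431,258) are look-alikes to leave alone. I'll enlarge both long strips to judge their height.

```bash
python3 - <<'E'
from h import *
a=cv2.imread('pics/top0.png'); s=cv2.imread('pics/scene0.png')
def cr(im,u,v,w=32): return cv2.resize(im[v-w:v+w,u-w:u+w],(380,290*380//290),interpolation=cv2.INTER_CUBIC)[:290+90]
A=np.hstack([cv2.resize(a[v-28:v+28,u-36:u+36],(380,296),interpolation=cv2.INTER_CUBIC) for u,v in((162,224),(381,186))])
B=np.hstack([cv2.resize(s[v-28:v+28,u-36:u+36],(380,296),interpolation=cv2.INTER_CUBIC) for u,v in((359,285),(201,196))])
cv2.imwrite('pics/cmp.png',np.vstack([A,B]))
E
```

```text
(no output)
```

View pics/cmp.png

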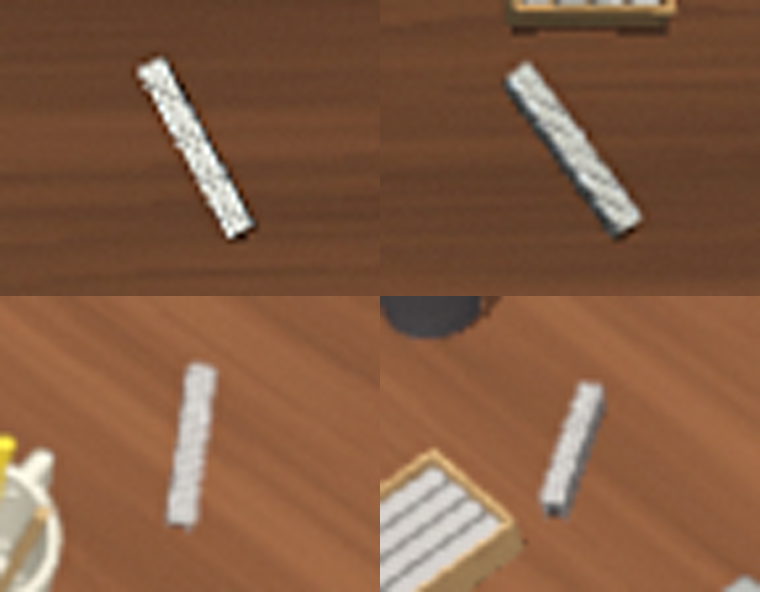

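The strip at top (381,186) / scene (201,196) shows deep dark flanks in both views. The one at (162,224) shows almost none, so it is the low one. I'll check this by triangulating top-face corners, and locate the stapler parts at the same time.

```bash
python3 - <<'E'
from h import *
T=load('top0'); S=load('scene0')
def tri(a,b):
    o1,d1=ray(T,*a); o2,d2=ray(S,*b)
    s=np.linalg.lstsq(np.c_[d1,-d2],o2-o1,rcond=None)[0]
    p,q=o1+s[0]*d1,o2+s[1]*d2; return (p+q)/2,np.linalg.norm(p-q)
def seg(c,u,v,w=26,thr=140):
    im=c['color'][v-w:v+w,u-w:u+w]; g=cv2.resize(im,None,fx=4,fy=4,interpolation=cv2.INTER_CUBIC)
    hsv=cv2.cvtColor(g,cv2.COLOR_BGR2HSV)
    m=((hsv[...,1]<70)&(hsv[...,2]>thr)).astype(np.uint8)
    n,l,s,ce=cv2.connectedComponentsWithStats(m); h=2*w
    k=min(range(1,n),key=lambda i:np.linalg.norm(ce[i]-4*w) if s[i,4]>300 else 1e9)
    ys,xs=np.nonzero(l==k); r=cv2.minAreaRect(np.c_[xs,ys].astype(np.float32))
    M=cv2.boxPoints(r); to=lambda p:(p+0.5)/4-0.5+np.array([u-w,v-w])
    return to(np.array(ce[k])),to(M)
for nm,a,b in(('L',(162,224),(359,285)),('R',(381,186),(201,196))):
    ca,ba=seg(T,*a); cb,bb=seg(S,*b)
    print(nm,ca,cb,tri(ca,cb))
    for z in(0.01,0.02):
        P=np.array([atz(T,*p,z) for p in ba]); e=np.linalg.norm(np.roll(P,-1,0)-P,axis=1)
        i=np.argmax(e[:2]); d=P[i+1]-P[i]
        print(z,'ctr top',P.mean(0),atz(T,*ca,z),'scene',atz(S,*cb,z),'edges',e,'yaw',np.degrees(np.arctan2(d[1],d[0])))
crop('top0','stp_top',265,90,335,255,4) if 0 else None
im=T['color'][195:255,265:325]; cv2.imwrite('pics/a.png',cv2.resize(im,(600,600),interpolation=cv2.INTER_CUBIC))
im=S['color'][190:290,190:300]; cv2.imwrite('pics/b.png',cv2.resize(im,None,fx=6,fy=6,interpolation=cv2.INTER_CUBIC))
E
```

```text
L [162.42437664 223.36753609] [358.72792553 284.75460993] (array([0.51423174, 0.29502053, 0.00523154]), np.float64(0.0026601233309810194))
0.01 ctr top [0.51311741 0.2954563  0.01      ] [0.51294835 0.29515442 0.01      ] scene [0.51750997 0.29483187 0.01      ] edges [0.01527375 0.09732611 0.01513818 0.09726159] yaw -151.61557024661803
0.02 ctr top [0.51184428 0.29331144 0.02      ] [0.51167644 0.29301172 0.02      ] scene [0.52275739 0.2967308  0.02      ] edges [0.01516388 0.09662596 0.01502928 0.0965619 ] yaw -151.61557024661803
R [381.26415015 185.13314578] [200.65846239 195.4213219 ] (array([ 0.60029383, -0.28109227,  0.01726971]), np.float64(0.0027090900260385957))
0.01 ctr top [ 0.60053799 -0.28167829  0.01      ] [ 0.60076144 -0.2814848   0.01      ] scene [ 0.59772134 -0.28777451  0.01      ] edges [0.01577599 0.09742524 0.01565062 0.09731625] yaw -147.06596517268207
0.02 ctr top [ 0.59863597 -0.27967136  0.02      ] [ 0.59885781 -0.27947926  0.02      ] scene [ 0.60220368 -0.28031851  0.02      ] edges [0.0156625  0.09672438 0.01553803 0.09661617] yaw -147.06596517268204
```

View pics/a.png

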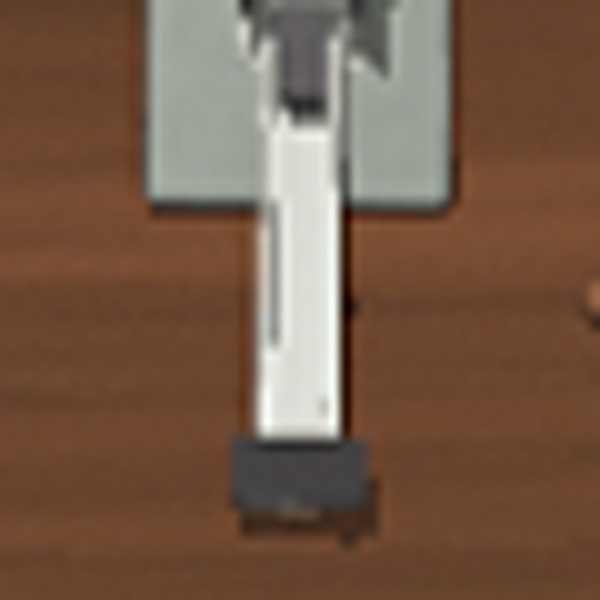

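View pics/b.png

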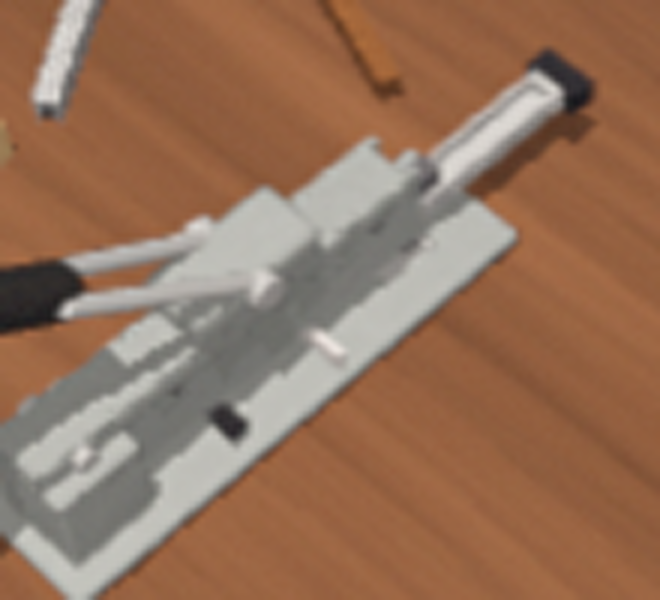

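```bash
python3 - <<'E'
from h import *
T=load('top0'); S=load('scene0')
np.set_printoptions(precision=4,suppress=True)
t=lambda x,y:(x/10+265-.45,y/10+195-.45)
for n,p,z in(('base fl',(149,207),.014),('base fr',(452,207),.014),('pad fl',(232,506),.046),('pad fr',(370,506),.046),('pad bl',(234,438),.046),('pad br',(368,438),.046),('chan l',(264,300),.047),('chan r',(344,300),.047),('foll top front',(305,122),.058)):
    print(n,atz(T,*t(*p),z))
im=T['color'][90:225,255:345]; cv2.imwrite('pics/c.png',cv2.resize(im,(400,600),interpolation=cv2.INTER_CUBIC))
s=lambda x,y:(x/6+190-.42,y/6+190-.42)
for n,p,z in(('base fl',(455,190),.014),('base fr',(518,238),.014),('pad bl',(545,50),.046),('pad fr?',(592,90),.046)):
    print(n,atz(S,*s(*p),z))
E
```

```text
base fl [ 0.5264 -0.0107  0.014 ]
base fr [ 0.5245 -0.0897  0.014 ]
pad fl [ 0.4453 -0.0296  0.046 ]
pad fr [ 0.4445 -0.0645  0.046 ]
pad bl [ 0.4625 -0.0306  0.046 ]
pad br [ 0.4617 -0.0645  0.046 ]
chan l [ 0.4974 -0.0391  0.047 ]
chan r [ 0.4969 -0.0594  0.047 ]
foll top front [ 0.5412 -0.0504  0.058 ]
base fl [ 0.5335 -0.0528  0.014 ]
base fr [ 0.5341 -0.0076  0.014 ]
pad bl [ 0.451  -0.0635  0.046 ]
pad fr? [ 0.4547 -0.027   0.046 ]
```

View pics/c.png

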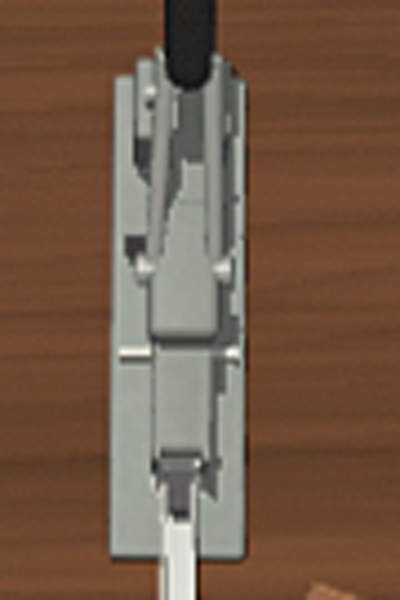

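Triangulation puts the right strip's top at z≈17 mm and the left one's at about 5 mm, so the right one at (381,186) is the full strip. The stapler reads consistently: lip to follower about 74 mm, lip to mouth about 103 mm. Next I go above the strip.

```bash
cat >> h.py <<'E'
from scipy.spatial.transform import Rotation as Rn
def Rt(s): 
    q=s['orientation']; return Rn.from_quat([q[1],q[2],q[3],q[0]])
def down(yaw): # tool z down, tool x at yaw deg
    a=np.radians(yaw); x=np.array([np.cos(a),np.sin(a),0]); z=np.array([0,0,-1.]); return Rn.from_matrix(np.c_[x,np.cross(z,x),z])
def plan(pos,R):
    s=telemetry.observe(); r=Rt(s)
    print('turn deg',np.degrees((r.inv()*R).as_rotvec()).round(2),'shift cm',(r.inv().apply(np.array(pos)-s['tcp_pos'])*100).round(3))
def yaw(s): 
    x=Rt(s).as_matrix()[:,0]; return np.degrees(np.arctan2(x[1],x[0]))
E
python3 - <<'E'
from h import *
s=st(); print(yaw(s)); plan([.600,-.28,.15],down(33)); 
W=load('wrist0'); r=Rt(s).as_matrix()
print('cam in tool',r.T@(-W['R'].T@W['t']-s['tcp_pos']), 'axes',(W['R']@r).round(3))
E
```

```text
t 0.15 tcp [ 0.1848 -0.4911  0.2309] q [-0.0005  0.9839  0.179  -0.    ] F [-0.4405 -0.8432 -0.3166] M [ 0.0041  0.0153 -0.0057] gap 0.0852343201357047 j [-1.3503  0.2912 -0.1539  1.1267 -0.      1.4315]
20.617565462116218
turn deg [ -0.06  -0.01 -12.38] shift cm [46.292 -5.124  8.098]
cam in tool [ 0.0778 -0.0016 -0.1429] axes [[ 0.001  1.    -0.001]
 [-0.952  0.001 -0.305]
 [-0.305  0.001  0.952]]
```

```bash
python3 -m inch '[[[0,0,-2,5.8,-0.6,1,120],[0,0,-4,11.6,-1.3,2,120],[0,0,-6,17.4,-2,3,120],[0,0,-8,23.2,-2.6,4,120],[0,0,-10,29,-3.2,5,120],[0,0,-12,35,-3.9,6,120],[0,0,-12.4,41,-4.5,7,120],[0,0,-12.4,46.3,-5.1,8.1,120]]]' 50
python3 - <<'E'
from h import *
s=st(); snap('wrist','w1')
E
```

```text
t: 1.15
tcp_pos: [0.602, -0.2793, 0.1497]
orientation: [-0.0, 0.959, 0.284, -0.0]
ft_force: [0.0, -0.7, 0.8]
finger_gap: 0.0454
t 1.15 tcp [ 0.602  -0.2793  0.1497] q [-0.      0.9587  0.2844 -0.    ] F [ 0.0316 -0.7136  0.8057] M [-0.0633 -0.0159 -0.0042] gap 0.045378291016836776 j [-0.5444  0.6048  0.1268  1.0929 -0.      2.0203]
```

View pics/w1.png

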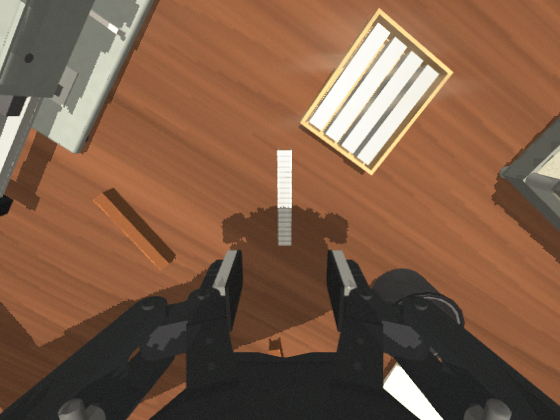

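The wrist picture shows the steel strip at cols 278–292, rows 150–245, nearly parallel to the tool x axis. It is about 13 px wide and the brown piece is off to the left. I'll fit it now.

```bash
python3 - <<'E'
from h import *
W=load('w1'); s=st()
im=W['color'].astype(int)
sat=im.max(2)-im.min(2); m=((sat<25)&(im.max(2)>70)).astype(np.uint8); m[:140]=0;m[250:]=0;m[:,:265]=0;m[:,305:]=0
ys,xs=np.nonzero(m); print(len(xs),xs.min(),xs.max(),ys.min(),ys.max())
r=cv2.minAreaRect(np.c_[xs,ys].astype(np.float32)); b=cv2.boxPoints(r); print(b)
P=np.array([atz(W,*p,.02) for p in b]); print(P); e=np.linalg.norm(np.roll(P,-1,0)-P,axis=1); print(e)
i=np.argmax(e[:2]); d=P[i+1]-P[i]; print('c',P.mean(0),'yaw',np.degrees(np.arctan2(d[1],d[0])), 'tool yaw',yaw(s))
crop('w1','w1c',250,130,320,260,4)
E
```

```text
t 1.2 tcp [ 0.6061 -0.2755  0.1476] q [-0.001   0.9582  0.286   0.0009] F [-2.3262  4.5608 -1.4845] M [0.2984 0.1112 0.001 ] gap 0.04520438622592356 j [-0.5377  0.6102  0.1311  1.0919  0.0027  2.0238]
1262 277 291 149 244
[[277. 149.]
 [291. 149.]
 [291. 244.]
 [277. 244.]]
[[ 0.6359 -0.2478  0.02  ]
 [ 0.6429 -0.2586  0.02  ]
 [ 0.5634 -0.3112  0.02  ]
 [ 0.5556 -0.2993  0.02  ]]
[0.0128 0.0954 0.0142 0.0954]
c [ 0.5995 -0.2793  0.02  ] yaw -146.47497723665822 tool yaw 33.2359979423016
```

View pics/w1c.png

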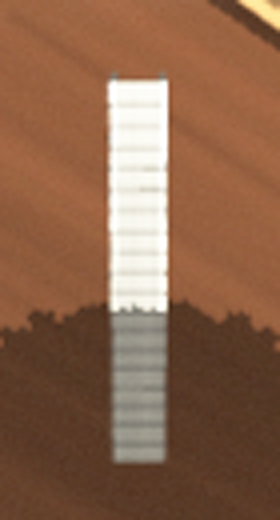

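```bash
python3 -m inch '[[[0,0,-0.4,0,-0.03,2,130],[0,0,-0.4,0,-0.06,4.5,130],[0,0,-0.4,0,-0.09,7,130],[0,0,-0.4,0,-0.09,9,130],[0,0,-0.4,0,-0.09,10.5,130],[0,0,-0.4,0,-0.09,11,130],[0,0,-0.4,0,-0.09,11,130],[0,0,-0.4,0,-0.09,11,130]]]' 50
python3 - <<'E'
from h import *
s=st(); snap('wrist','w2'); print(yaw(s)); plan([.5995,-.2793,.011],down(33.5))
E
```

```text
t: 2.2
tcp_pos: [0.6003, -0.2802, 0.0411]
orientation: [0.0, 0.958, 0.287, 0.0]
ft_force: [0.3, -0.7, 0.5]
finger_gap: 0.0418
t 2.2 tcp [ 0.6003 -0.2802  0.0411] q [0.0005 0.9578 0.2875 0.0004] F [ 0.3319 -0.6589  0.4683] M [-0.0215 -0.0099  0.0656] gap 0.0418033018226816 j [-0.547   0.6939 -0.0141  0.8615  0.      2.0114]
33.41542114181374
turn deg [ 0.07 -0.03 -0.09] shift cm [-0.016 -0.121  3.016]
```

View pics/w2.png

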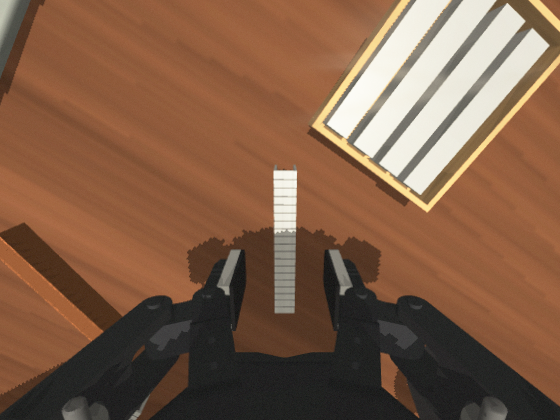

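The strip (cols 274–297, rows 170–313) sits centred between the fingers at cols 240 and 330. A quick refit, then down.

```bash
python3 - <<'E'
from h import *
W=load('w2'); s=st()
im=W['color'].astype(int)
sat=im.max(2)-im.min(2); m=((sat<25)&(im.max(2)>70)).astype(np.uint8); m[:160]=0;m[318:]=0;m[:,:265]=0;m[:,305:]=0
ys,xs=np.nonzero(m); b=cv2.boxPoints(cv2.minAreaRect(np.c_[xs,ys].astype(np.float32))); print(b)
P=np.array([atz(W,*p,.02) for p in b]); e=np.linalg.norm(np.roll(P,-1,0)-P,axis=1); print(e)
i=np.argmax(e[:2]); d=P[i+1]-P[i]; print('c',P.mean(0),'yaw',np.degrees(np.arctan2(d[1],d[0])))
plan(list(P.mean(0)[:2])+[.011],down(33.5))
E
```

```text
t 2.25 tcp [ 0.6003 -0.2802  0.0412] q [0.0005 0.9578 0.2875 0.0005] F [-0.7214 -0.5236 -0.4683] M [-0.0282 -0.0236 -0.0053] gap 0.04142985845502807 j [-0.547   0.6939 -0.0142  0.8614  0.      2.0114]
[[274. 165.]
 [296. 165.]
 [296. 312.]
 [274. 312.]]
[0.0123 0.098  0.0146 0.098 ]
c [ 0.6004 -0.2792  0.02  ] yaw -145.80717084685142
turn deg [ 0.07 -0.03 -0.09] shift cm [ 0.066 -0.084  3.016]
```

```bash
python3 -m inch '[[[0,0,0,0,-0.08,1,130],[0,0,0,0,-0.08,2.2,130],[0,0,0,0,-0.08,3.0,130],[0,0,0,0,-0.08,3.0,160],[0,0,0,0,-0.08,3.0,255],[0,0,0,0,-0.08,3.0,255],[0,0,0,0,-0.08,3.0,255],[0,0,0,0,-0.08,3.0,255]]]' 50
python3 - <<'E'
from h import *
s=st(); snap('wrist','w3'); print(yaw(s))
E
```

```text
t: 3.25
tcp_pos: [0.5995, -0.2793, 0.0106]
orientation: [0.0, 0.958, 0.287, 0.0]
ft_force: [-0.1, -0.1, 1.6]
finger_gap: 0.0113
t 3.25 tcp [ 0.5995 -0.2793  0.0106] q [0.0002 0.9578 0.2875 0.0002] F [-0.0812 -0.1261  1.5794] M [ 0.0223  0.0787 -0.0312] gap 0.011254420658759702 j [-0.5464  0.726  -0.043   0.8012  0.      2.0119]
33.415385889794045
```

View pics/w3.png

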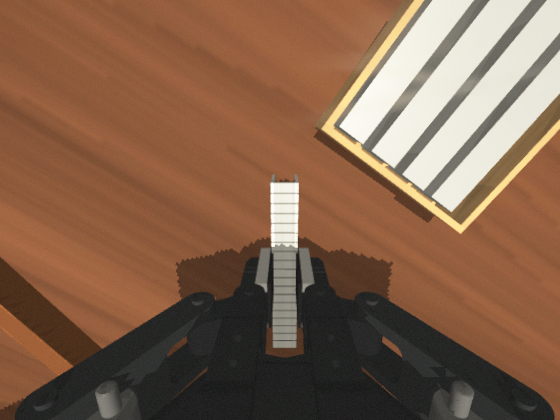

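The strip is held (gap 11.3 mm with the tips flexing). I'll lift it, move to a viewing spot in front of the rail and turn to the stapler's heading.

```bash
python3 -m inch '[[[0,0,0,0,0,-3,255],[0,0,2,-0.5,-2,-7,255],[0,0,8,-1,-7,-11,255],[0,0,15,-1.6,-13,-14,255],[0,0,22,-2.4,-19,-14.9,255],[0,0,28,-3.2,-25,-14.9,255],[0,0,33.4,-3.9,-29,-14.9,255],[0,0,33.4,-3.9,-30.3,-14.9,255]]]' 60
python3 - <<'E'
from h import *
s=st(); snap('wrist','w4'); print(yaw(s))
E
```

```text
t: 4.3
tcp_pos: [0.398, -0.0462, 0.1595]
orientation: [-0.0, 1.0, 0.001, -0.0]
ft_force: [0.7, -0.3, 0.4]
finger_gap: 0.0109
t 4.3 tcp [ 0.398  -0.0462  0.1595] q [-0.0001  1.      0.0005 -0.0002] F [ 0.6692 -0.3374  0.4441] M [ 0.0025 -0.0385 -0.0526] gap 0.010939252587071256 j [-0.2986  0.118  -0.5781  0.8752  0.0001  2.8419]
0.059961682552395465
```

View pics/w4.png

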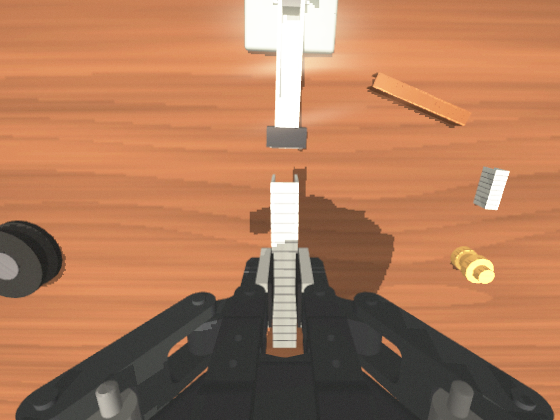

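The wrist view shows the pad (cols 267–307, rows 126–150), the channel running up to row 0, the base plate edge at row 53 and the held strip at cols 271–299, rows 181–347. I'll enlarge it for measuring.

```bash
python3 - <<'E'
from h import *
s=st(); c=snap('wrist','w5'); crop('w5','w5c',235,0,345,160,5)
im=cv2.imread('pics/w5c.png'); 
cv2.imwrite('pics/w5c.png',im[:600]); cv2.imwrite('pics/w5d.png',im[500:])
E
```

```text
t 4.35 tcp [ 0.3984 -0.046   0.1595] q [-0.0002  1.      0.0012 -0.0001] F [-0.7349  1.1211 -0.3667] M [0.0066 0.092  0.0297] gap 0.010979535844356311 j [-0.2982  0.1184 -0.5774  0.8753  0.0004  2.8411]
```

View pics/w5c.png

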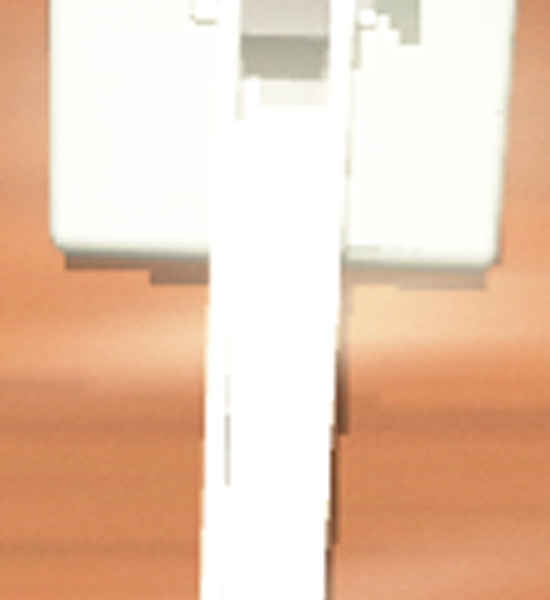

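View pics/w5d.png

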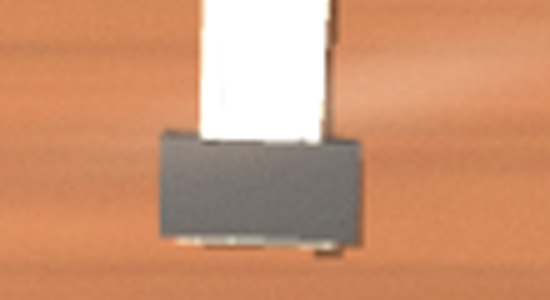

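```bash
python3 - <<'E'
from h import *
c=load('w5'); f=lambda x,y:(x/5+235-.4,y/5-.4)
for n,p,z in(('wall L near',(202,590),.047),('wall R near',(326,590),.047),('wall L far',(211,110),.047),('wall R far',(350,110),.047),('pad bl',(161,633),.046),('pad br',(361,640),.046),('pad fl',(161,735),.046),('pad fr',(360,744),.046),('fol topL',(243,37),.058),('fol topR',(328,37),.058),('fol botL',(246,79),.038),('base fl',(52,245),.014),('base fr',(497,262),.014)):
    print(n,atz(c,*f(*p),z).round(4))
# held strip
s=st()
b=[(271.5,181.5),(298.5,181.5),(273,347),(297,347)]
zt=s['tcp_pos'][2]-.0106+.02
for p in b: print('strip',atz(c,*p,zt).round(4))
E
python3 - <<'E'
from h import *
crop('w5','w5e',255,165,315,365,3)
E
```

```text
wall L near [ 0.4711 -0.0371  0.047 ]
wall R near [ 0.4712 -0.0578  0.047 ]
wall L far [ 0.5416 -0.0389  0.047 ]
wall R far [ 0.5417 -0.0601  0.047 ]
pad bl [ 0.4641 -0.0301  0.046 ]
pad br [ 0.4631 -0.0639  0.046 ]
pad fl [ 0.4471 -0.0299  0.046 ]
pad fr [ 0.4457 -0.0642  0.046 ]
fol topL [ 0.5481 -0.0438  0.058 ]
fol topR [ 0.5481 -0.056   0.058 ]
fol botL [ 0.5482 -0.0442  0.038 ]
base fl [ 0.529 -0.01   0.014]
base fr [ 0.5266 -0.0887  0.014 ]
t 4.4 tcp [ 0.3998 -0.0472  0.1596] q [0.0001 1.     0.0013 0.0004] F [ 0.0099 -0.1161 -0.2803] M [-0.0145 -0.0664  0.0213] gap 0.0107647965343741 j [-0.2996  0.1203 -0.5748  0.8749  0.      2.8394]
strip [ 0.4449 -0.0389  0.169 ]
strip [ 0.4449 -0.0514  0.169 ]
strip [ 0.3493 -0.0388  0.169 ]
strip [ 0.3494 -0.0523  0.169 ]
```

View pics/w5e.png

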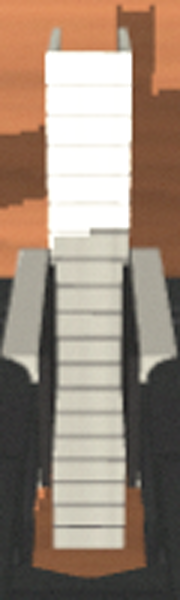

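The channel's heading is about −1.7° (walls, pad and base edge agree). Its centreline y is about −0.0485 at x=0.49 and the lip inner edge is at x≈0.468. Next I bring the strip above the channel, short of the follower, with its underside about 60 mm up.

```bash
python3 -m inch '[[[0,0,0.9,2,0.05,1,255],[0,0,1.8,4.5,0.1,2.5,255],[0,0,1.8,7,0.15,4.5,255],[0,0,1.8,8.5,0.15,6.5,255],[0,0,1.8,8.85,0.15,8.2,255],[0,0,1.8,8.85,0.15,8.9,255],[0,0,1.8,8.85,0.15,8.9,255],[0,0,1.8,8.85,0.15,8.9,255]]]' 60
python3 - <<'E'
from h import *
s=st(); print(yaw(s)); c=snap('wrist','w6')
E
```

```text
t: 5.4
tcp_pos: [0.4889, -0.0496, 0.0709]
orientation: [0.0, 1.0, -0.016, 0.0]
ft_force: [-0.5, 0.5, -0.1]
finger_gap: 0.0112
t 5.4 tcp [ 0.4889 -0.0496  0.0709] q [ 0.0001  0.9999 -0.0156  0.0004] F [-0.4567  0.5283 -0.0863] M [-0.0039  0.0265 -0.0317] gap 0.011167304014415283 j [-0.25    0.3846 -0.4859  0.6995 -0.      2.9228]
-1.788200031175247
```

View pics/w6.png

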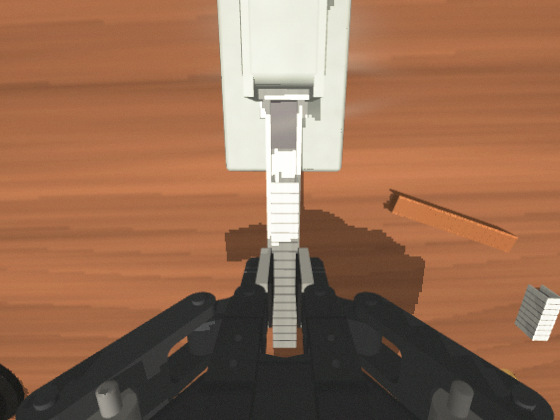

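```bash
python3 - <<'E'
from h import *
c=load('w6'); im=c['color'][80:260,240:330]; cv2.imwrite('pics/w6c.png',cv2.resize(im,None,fx=3.3*1.0,fy=3.3,interpolation=cv2.INTER_CUBIC))
im=c['color'][85:195,250:320]; cv2.imwrite('pics/w6d.png',cv2.resize(im,None,fx=5.4,fy=5.4,interpolation=cv2.INTER_CUBIC))
E
```

```text
(no output)
```

View pics/w6d.png

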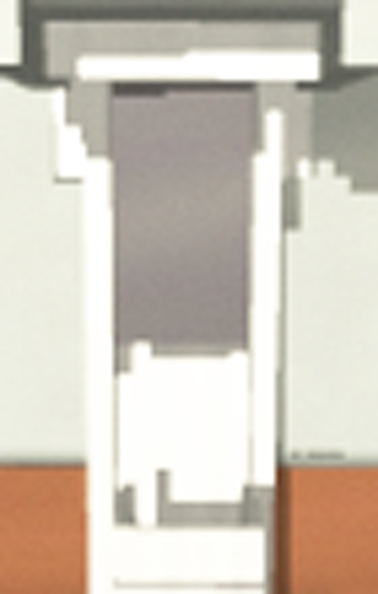

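```bash
python3 - <<'E'
from h import *
c=load('w6'); f=lambda x,y:(x/5.4+250-.4,y/5.4+85-.4)
for n,p,z in(('fol L',(115,345),.058),('fol R',(250,352),.058),('fol L far',(112,100),.058),('fol R far',(258,100),.058),('wall L',(87,300),.047),('wall R',(284,300),.047),('wallL in',(113,300),.047),('wallR in',(253,300),.047),('strip end L',(92,526),.0803),('strip end R',(266,526),.0803),('base fl',(0,465),.014)):
    print(n,atz(c,*f(*p),z).round(4))
for p in[(271,190),(299,190),(273,347),(297,347)]: print(atz(c,*p,.0803).round(4))
g=cv2.cvtColor(c['color'],cv2.COLOR_BGR2GRAY)
for r in(185,189,193,200,215,230): print(r,g[r,262:308])
E
```

```text
fol L [ 0.5481 -0.0434  0.058 ]
fol R [ 0.547  -0.0564  0.058 ]
fol L far [ 0.5705 -0.0441  0.058 ]
fol R far [ 0.5701 -0.0576  0.058 ]
wall L [ 0.5515 -0.0402  0.047 ]
wall R [ 0.5509 -0.0604  0.047 ]
wallL in [ 0.5514 -0.0428  0.047 ]
wallR in [ 0.5509 -0.0572  0.047 ]
strip end L [ 0.5353 -0.0417  0.0803]
strip end R [ 0.5349 -0.0567  0.0803]
base fl [ 0.5284 -0.026   0.014 ]
[ 0.5314 -0.0436  0.0803]
[ 0.531  -0.0567  0.0803]
[ 0.44   -0.0407  0.0803]
[ 0.4396 -0.0543  0.0803]
185 [145 142 143 144 212 253 253 254 254 254 253 253 253 253 253 254 254 254
 253 253 253 253 254 254 253 254 253 253 254 254 254 253 253 253 253 253
 248 165 135  84  87 109 141 140 142 143]
189 [141 139 142 141 212 253 253 253 253 253 253 253 253 253 253 253 254 254
 253 253 253 253 253 253 254 253 253 253 254 254 253 252 253 253 253 253
 248 165 136  85  85 105 138 137 141 139]
193 [134 134 135 132 208 253 253 253 250 222 221 222 221 221 222 222 221 220
 217 217 218 220 221 222 221 223 223 219 204 202 203 196 196 198 202 202
 191 158 115  81  79  98 130 130 131 131]
200 [122 123 123 124 179 247 253 253 253 253 253 253 253 253 253 253 253 253
 253 252 252 253 253 253 253 253 253 253 253 253 253 252 252 252 253 251
 236 159 111  75  75  91 121 122 121 121]
215 [127 127 127 128 160 232 252 252 252 252 253 254 253 252 252 252 252 252
 252 251 252 252 253 252 252 252 252 253 253 253 252 251 251 252 252 249
 219 150  77  79  77  78  79  77  77  75]
230 [ 74  77  75  73 112 217 252 252 252 252 253 251 251 251 251 251 251 251
 251 251 251 251 251 252 252 252 252 252 252 252 251 250 251 252 254 251
 183 131  75  77  78  77  75  75  77  77]
```

Strip end is at x=0.535, follower face at 0.5475, lip at 0.4685, and the strip sits about 0.5 mm right of centre. I correct that, lower to just above the lip and approach the follower.

```bash
python3 -m inch '[[[0,0,0,0,-0.05,0.4,255],[0,0,0,0,-0.05,0.9,255],[0,0,0,0.2,-0.05,1.23,255],[0,0,0,0.5,-0.05,1.23,255],[0,0,0,0.8,-0.05,1.23,255],[0,0,0,1.0,-0.05,1.23,255],[0,0,0,1.0,-0.05,1.23,255],[0,0,0,1.0,-0.05,1.23,255]]]' 60
python3 - <<'E'
from h import *
s=st(); print(yaw(s)); c=snap('wrist','w7'); im=c['color'][85:265,235:335]; cv2.imwrite('pics/w7c.png',cv2.resize(im,None,fx=3.3,fy=3.3,interpolation=cv2.INTER_CUBIC))
E
```

```text
t: 6.45
tcp_pos: [0.4983, -0.049, 0.058]
orientation: [-0.0, 1.0, -0.016, -0.0]
ft_force: [-0.1, -0.2, -0.4]
finger_gap: 0.0109
t 6.45 tcp [ 0.4983 -0.049   0.058 ] q [-0.      0.9999 -0.0156 -0.0001] F [-0.0995 -0.1536 -0.4471] M [0.0096 0.0355 0.0021] gap 0.010877544292646901 j [-0.2442  0.4176 -0.4744  0.679  -0.      2.9286]
-1.786524174206622
```

View pics/w7c.png

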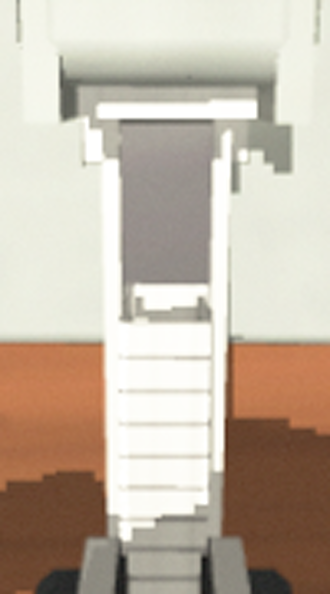

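```bash
python3 - <<'E'
from h import *
c=load('w7'); f=lambda x,y:(x/3.3+235-.35,y/3.3+85-.35)
for n,p,z in(('fol L',(120,283),.058),('fol R',(211,283),.058),('wallout L',(103,200),.047),('wallout R',(230,200),.047),('wallout L2',(106,450),.047),('wallout R2',(225,450),.047),('strip L',(118,357),.0674),('strip R',(211,357),.0674),('strip L2',(115,488),.0674),('strip R2',(210,488),.0674),('end',(165,322),.0674)):
    print(n,atz(c,*f(*p),z).round(4))
E
```

```text
fol L [ 0.5484 -0.043   0.058 ]
fol R [ 0.548  -0.0565  0.058 ]
wallout L [ 0.5595 -0.0403  0.047 ]
wallout R [ 0.5589 -0.0602  0.047 ]
wallout L2 [ 0.5178 -0.0388  0.047 ]
wallout R2 [ 0.5172 -0.059   0.047 ]
strip L [ 0.5395 -0.0427  0.0674]
strip R [ 0.5391 -0.0559  0.0674]
strip L2 [ 0.5194 -0.0414  0.0674]
strip R2 [ 0.519  -0.0555  0.0674]
end [ 0.5444 -0.0495  0.0674]
```

The strip lies within 0.4 mm of the channel's centreline (end at 0.5444, follower at 0.548). I push the first centimetre gently.

```bash
python3 -m inch '[[[0,0,0,0.15,0.03,0,255],[0,0,0,0.3,0.03,0,255],[0,0,0,0.45,0.03,0,255],[0,0,0,0.6,0.03,0,255],[0,0,0,0.75,0.03,0,255],[0,0,0,0.9,0.03,0,255],[0,0,0,1.0,0.03,0,255],[0,0,0,1.0,0.03,0,255]]]' 60
python3 -c "
from h import *
s=st()"
```

```text
t: 7.5
tcp_pos: [0.5083, -0.0497, 0.0579]
orientation: [0.0, 1.0, -0.016, -0.0]
ft_force: [-3.6, -0.5, -0.2]
finger_gap: 0.0108
t 7.5 tcp [ 0.5083 -0.0497  0.0579] q [ 0.      0.9999 -0.0156 -0.0001] F [-3.5532 -0.454  -0.1723] M [-0.1168  0.717  -0.0744] gap 0.010836154401026319 j [-0.2406  0.4333 -0.4475  0.6902 -0.0001  2.9322]
```

−3.6 N is just the follower spring. I push on another 10.5 mm.

```bash
python3 -m inch '[[[0,0,0,0.15,0,0,255],[0,0,0,0.3,0,0,255],[0,0,0,0.45,0,0,255],[0,0,0,0.6,0,0,255],[0,0,0,0.75,0,0,255],[0,0,0,0.9,0,0,255],[0,0,0,1.05,0,0,255],[0,0,0,1.05,0,0,255]]]' 60
python3 - <<'E'
from h import *
s=st(); print(yaw(s)); c=snap('wrist','w8'); T=snap('top','t8'); S=snap('scene','s8')
im=c['color'][60:380,200:370]; a=cv2.resize(im,(316,595),interpolation=cv2.INTER_CUBIC)
p=proj(T,[.47,-.048,.05])[0]; print(p); u,v=int(p[0]),int(p[1]); im=T['color'][v-30:v+30,u-24:u+24]; b=cv2.resize(im,(476,595),interpolation=cv2.INTER_CUBIC)
cv2.imwrite('pics/w8c.png',np.hstack([a,b]))
E
```

```text
t: 8.5
tcp_pos: [0.519, -0.05, 0.058]
orientation: [0.0, 1.0, -0.016, -0.0]
ft_force: [-3.8, -1.0, 0.7]
finger_gap: 0.0112
t 8.5 tcp [ 0.519 -0.05   0.058] q [ 0.      0.9999 -0.0156 -0.    ] F [-3.753  -0.9631  0.6692] M [-0.2241  0.7785 -0.016 ] gap 0.011239417816842099 j [-0.2364  0.4495 -0.4191  0.7022 -0.      2.9364]
-1.784561426866785
[294.7953 235.0884]
```

View pics/w8c.png

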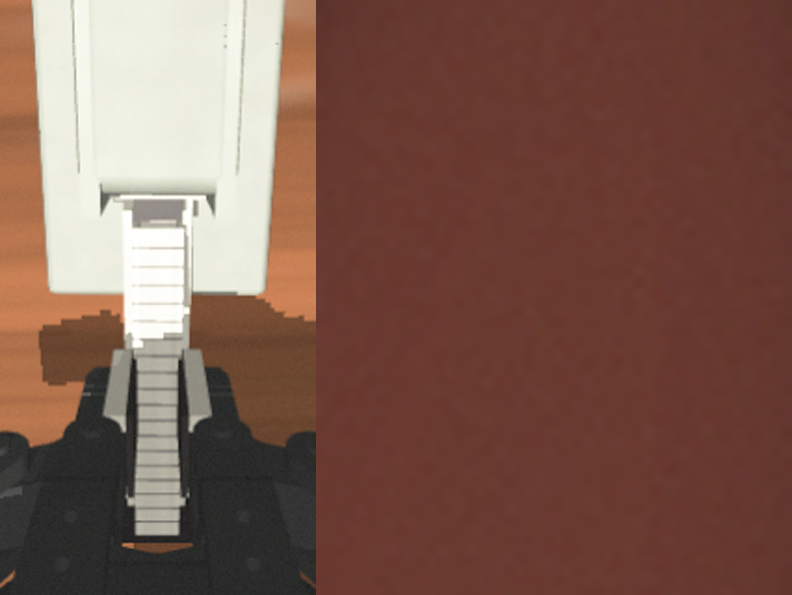

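View pics/s8.png

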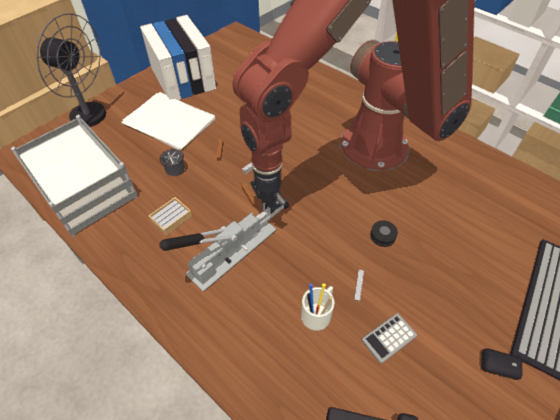

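```bash
python3 - <<'E'
from h import *
crop('w8','w8e',250,290,320,365,8)
c=load('w8'); 
for n,X in(('lip',[.4685,-.0475,.046]),('padfront',[.446,-.047,.046]),('padback',[.4635,-.047,.046]),('wallL',[.4685,-.0378,.047]),('wallR',[.4685,-.0573,.047])): 
    p=proj(c,X)[0]; print(n,p,((p-[250,290])*8+3.5).round())
E
```

```text
lip [284.2910678  323.20129923] [278. 269.]
padfront [284.55152046 351.38201577] [280. 495.]
padback [283.74396515 329.6670914 ] [273. 321.]
wallL [268.96237838 324.66854237] [155. 281.]
wallR [299.79643762 323.87516004] [402. 275.]
```

View pics/w8e.png

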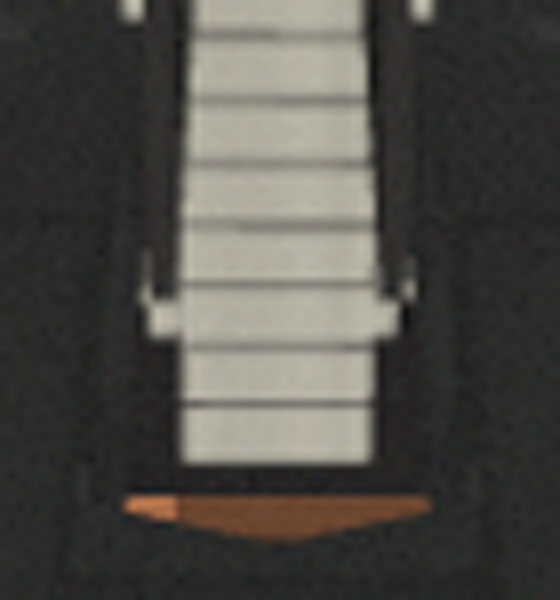

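```bash
python3 - <<'E'
from h import *
c=load('w8'); f=lambda x,y:((x-3.5)/8+250,(y-3.5)/8+290)
print('strip end',atz(c,*f(278,465),.0674),atz(c,*f(278,465),.0474),'lipfront/pad back',atz(c,*f(165,338),.046),'light inner start',atz(c,*f(165,300),.046))
print('pad front at orange top', atz(c,*f(278,493),.046))
# far end
g=cv2.cvtColor(c['color'],cv2.COLOR_BGR2GRAY); print(g[160:200,284])
E
python3 -c "
from h import *
crop('w8','w8f',250,155,320,225,8)"
```

```text
strip end [ 0.46937553 -0.04750094  0.0674    ] [ 0.45038295 -0.04697051  0.0474    ] lipfront/pad back [ 0.46208642 -0.03824288  0.046     ] light inner start [ 0.4657953  -0.03841002  0.046     ]
pad front at orange top [ 0.44616623 -0.04684723  0.046     ]
[202 194 185 165 150 235 249 175 146 145 146 143 143 143 143 142 142 141
 187 213 177 174 202 247 254 254 254 254 254 254 254 254 247 207 246 254
 254 254 254 254]
```

View pics/w8f.png

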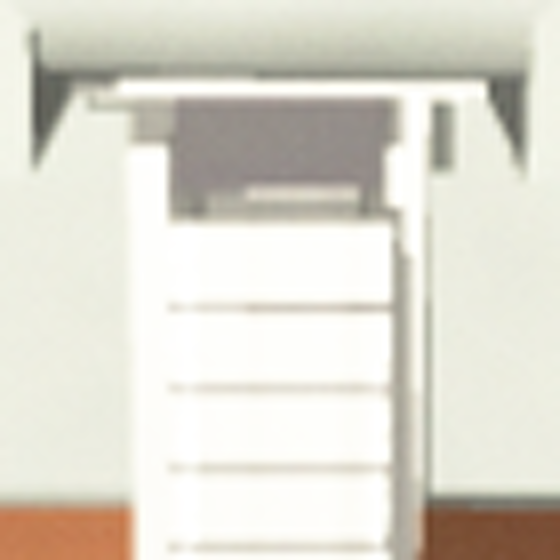

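The strip is centred to about 0.1 mm. Its near end is at x≈0.4694 against a lip edge at about 0.4675. I move one more mm, then lower halfway and check the force.

```bash
python3 -m inch '[[[0,0,0,0.06,0,0,255],[0,0,0,0.06,0,0.1,255],[0,0,0,0.06,0,0.2,255],[0,0,0,0.06,0,0.3,255],[0,0,0,0.06,0,0.4,255],[0,0,0,0.06,0,0.5,255],[0,0,0,0.06,0,0.5,255],[0,0,0,0.06,0,0.5,255]]]' 60
python3 - <<'E'
from h import *
s=st(); c=snap('wrist','w9'); crop('w9','w9e',250,290,320,365,7)
E
```

```text
t: 9.65
tcp_pos: [0.5194, -0.05, 0.0529]
orientation: [-0.0, 1.0, -0.016, -0.0]
ft_force: [-3.6, -0.6, 2.4]
finger_gap: 0.0108
t 9.65 tcp [ 0.5194 -0.05    0.0529] q [-0.      0.9999 -0.0156 -0.0001] F [-3.5691 -0.5996  2.4346] M [ 0.0856  0.7239 -0.0069] gap 0.010792574279818336 j [-0.2362  0.4571 -0.423   0.6909  0.      2.9366]
```

View pics/w9e.png

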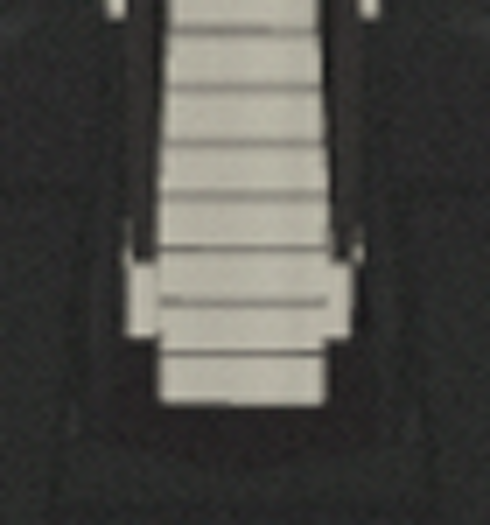

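Only 2.4 N up at an underside height of about 42 mm, so the strip has passed the lip (46 mm). I lower the rest to the floor.

```bash
python3 -m inch '[[[0,0,0,0,0,0.1,255],[0,0,0,0,0,0.2,255],[0,0,0,0,0,0.28,255],[0,0,0,0,0,0.34,255],[0,0,0,0,0,0.38,255],[0,0,0,0,0,0.42,255],[0,0,0,0,0,0.44,255],[0,0,0,0,0,0.44,255]]]' 60
python3 -c "
from h import *
st()"
```

```text
t: 10.7
tcp_pos: [0.5195, -0.05, 0.0486]
orientation: [0.0, 1.0, -0.016, 0.0]
ft_force: [-3.8, -0.8, 2.1]
finger_gap: 0.011
t 10.7 tcp [ 0.5195 -0.05    0.0486] q [ 0.      0.9999 -0.0156  0.    ] F [-3.8172 -0.7815  2.1119] M [-0.0032  0.6772  0.0097] gap 0.011035429102622459 j [-0.2361  0.4629 -0.4274  0.6804  0.      2.9366]
```

```bash
python3 -m inch '[[[0,0,0,0,0,0.02,255],[0,0,0,0,0,0.04,255],[0,0,0,0,0,0.06,255],[0,0,0,0,0,0.06,255],[0,0,0,0,0,0.06,255],[0,0,0,0,0,0.06,255],[0,0,0,0,0,0.06,255],[0,0,0,0,0,0.06,255]]]' 60
python3 - <<'E'
from h import *
s=st(); c=snap('wrist','w10'); crop('w10','w10e',235,150,335,370,2.7)
E
```

```text
t: 11.7
tcp_pos: [0.5199, -0.05, 0.0485]
orientation: [0.0, 1.0, -0.016, 0.0]
ft_force: [-4.7, 0.9, 9.0]
finger_gap: 0.0111
t 11.7 tcp [ 0.5199 -0.05    0.0485] q [ 0.      0.9999 -0.0156  0.0004] F [-4.7284  0.8745  9.0032] M [ 0.1352  0.9783 -0.0151] gap 0.011131317360804773 j [-0.2361  0.4631 -0.4275  0.6794  0.0001  2.9367]
```

View pics/w10e.png

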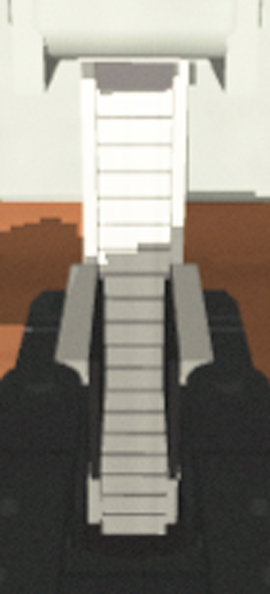

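Fz went to 9 N at exactly the floor height (underside 38.0 mm), so it is seated. I open while holding position, then lift.

```bash
python3 -m inch '[[[0,0,0,0,0,0,170],[0,0,0,0,0,0,170],[0,0,0,0,0,0,170],[0,0,0,0,0,0,170],[0,0,0,0,0,-0.5,170],[0,0,0,0,0,-2,170],[0,0,0,0,0,-4,170],[0,0,0,0,0,-6,170]]]' 60
python3 - <<'E'
from h import *
s=st(); c=snap('wrist','w11')
E
```

```text
t: 12.75
tcp_pos: [0.5198, -0.0501, 0.1097]
orientation: [0.0, 1.0, -0.016, 0.0]
ft_force: [-0.2, -1.0, -0.7]
finger_gap: 0.0282
t 12.75 tcp [ 0.5198 -0.0501  0.1097] q [ 0.0001  0.9999 -0.0156  0.0004] F [-0.2143 -1.0232 -0.7486] M [ 0.0285 -0.0042  0.0602] gap 0.028175180924823587 j [-0.2361  0.3869 -0.3566  0.8264  0.      2.9366]
```

View pics/w11.png

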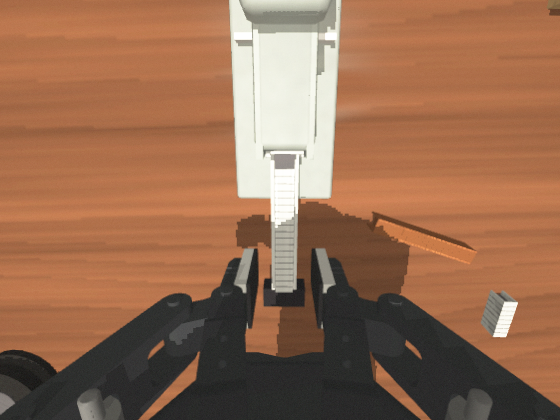

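The strip lies in the channel (cols 273–297, rows 168–292), with the follower dark behind it and the pad in front (rows 281–306). I'll check closely that it is flat and behind the lip.

```bash
python3 - <<'E'
from h import *
c=load('w11'); im=c['color'][145:310,250:320]; cv2.imwrite('pics/w11c.png',cv2.resize(im,None,fx=3.6,fy=3.6,interpolation=cv2.INTER_CUBIC))
im=np.clip(c['color'][270:312,255:315].astype(float)*1.6,0,255).astype(np.uint8); cv2.imwrite('pics/w11d.png',cv2.resize(im,None,fx=10,fy=10,interpolation=cv2.INTER_CUBIC))
E
```

```text
(no output)
```

View pics/w11c.png

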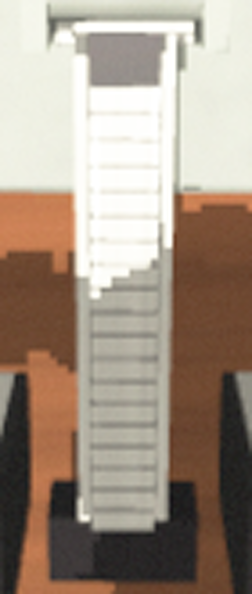

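View pics/w11d.png

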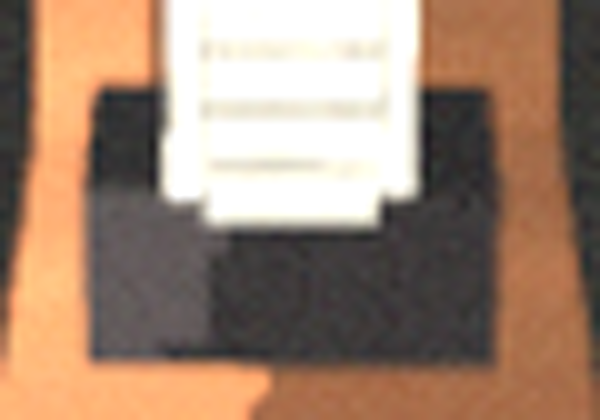

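```bash
python3 - <<'E'
from h import *
c=load('w11'); f=lambda x,y:(x/10+255-.45,y/10+270-.45); g=lambda x,y:(x/3.6+250-.36,y/3.6+145-.36)
n=atz(c,*f(290,228),.058); far=atz(c,*g(124,86),.058); print('strip near',n,'far',far,np.linalg.norm(far-n))
pf=atz(c,*f(290,362),.046); pb=atz(c,*f(180,200),.046); print('pad front',pf,'lipfront',pb, 'lip inner exp',pf[0]+.022)
print('pad L/R', atz(c,*f(92,362),.046),atz(c,*f(494,358),.046))
for z in(.056,.06): print(z,np.linalg.norm(atz(c,*f(290,228),z)-atz(c,*g(124,86),z)))
print('mouth edge', atz(c,*g(124,27),.061), 'widths far', np.linalg.norm(atz(c,*g(90,110),.058)-atz(c,*g(160,110),.058)),'near', np.linalg.norm(atz(c,*f(202,190),.058)-atz(c,*f(382,190),.058)))
E
```

```text
strip near [ 0.46527074 -0.04694212  0.058     ] far [ 0.56101184 -0.05023153  0.058     ] 0.095797585203789
pad front [ 0.44427339 -0.04629265  0.046     ] lipfront [ 0.46007483 -0.03784346  0.046     ] lip inner exp 0.46627338789217637
pad L/R [ 0.44477618 -0.02990054  0.046     ] [ 0.44413193 -0.0631887   0.046     ]
0.056 0.09678145993136097
0.06 0.09481371047621691
mouth edge [ 0.5722496  -0.05056578  0.061     ] widths far 0.013068058376264577 near 0.013747255998986584
```

It is seated: end at the lip within 1 mm, apparent length 95.8 mm at z=58 mm, even width at both ends, and the floor was felt at the right height. Now I shut the fingers, go back in front of the thumb pad and come down.

```bash
python3 -m inch '[[[0,0,0,-3,-0.02,0,255],[0,0,0,-6.5,-0.05,0,255],[0,0,0,-9.5,-0.07,0,255],[0,0,0,-10,-0.07,1.5,255],[0,0,0,-10,-0.07,4,255],[0,0,0,-10,-0.07,6.5,255],[0,0,0,-10,-0.07,7.5,255],[0,0,0,-10,-0.07,7.5,255]]]' 60
python3 - <<'E'
from h import *
s=st(); c=snap('wrist','w12')
E
```

```text
t: 13.8
tcp_pos: [0.4194, -0.0461, 0.033]
orientation: [-0.0, 1.0, -0.016, -0.0]
ft_force: [0.4, -0.2, -0.1]
finger_gap: 0.0001
t 13.8 tcp [ 0.4194 -0.0461  0.033 ] q [-0.0001  0.9999 -0.0156 -0.0003] F [ 0.4345 -0.242  -0.0664] M [ 0.0307 -0.026  -0.0503] gap 0.00010100024209172167 j [-0.2832  0.3384 -0.7022  0.5309  0.0001  2.8895]
```

View pics/w12.png

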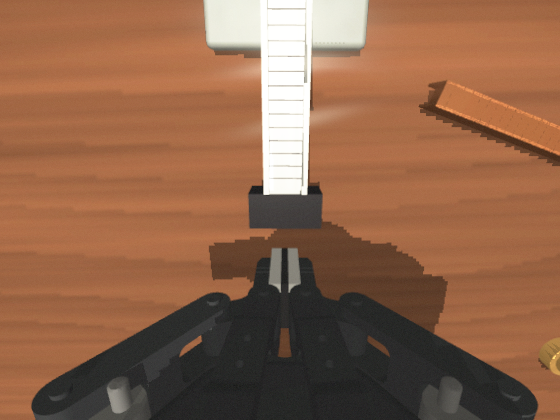

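The picture shows the strip flat in the rail and the shut fingers (col 285, row 250) centred on the pad front (cols 249–322, row 228). Pushing starts now, slowly.

```bash
python3 -m inch '[[[0,0,0,0.6,0,0,255],[0,0,0,1.1,0,0,255],[0,0,0,1.5,0,0,255],[0,0,0,2.0,0,0,255],[0,0,0,2.6,0,0,255],[0,0,0,3.2,0,0,255],[0,0,0,3.8,0,0,255],[0,0,0,4.2,0,0,255]]]' 60
python3 - <<'E'
from h import *
s=st(); c=snap('wrist','w13')
E
```

```text
t: 14.85
tcp_pos: [0.4606, -0.0475, 0.0328]
orientation: [0.0, 1.0, -0.016, -0.001]
ft_force: [-5.4, -1.6, 4.2]
finger_gap: 0.0001
t 14.85 tcp [ 0.4606 -0.0475  0.0328] q [ 0.0001  0.9999 -0.0156 -0.0012] F [-5.3901 -1.6392  4.2033] M [-0.2259  1.1725 -0.0244] gap 0.00011814578899393826 j [-0.2603  0.4002 -0.5965  0.5764 -0.0008  2.9126]
```

View pics/w13.png

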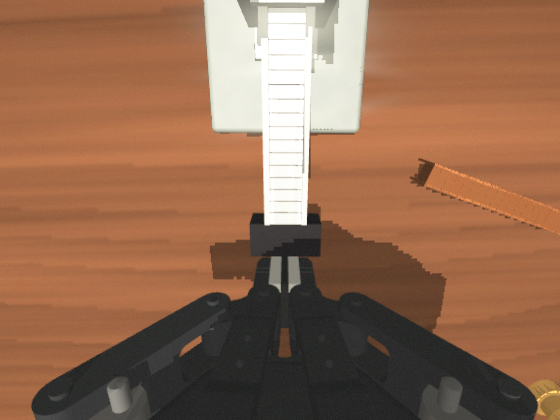

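−5.4 N as expected, and the strip's end has passed under the mouth edge without catching. Continue.

```bash
python3 -m inch '[[[0,0,0,0.5,0,0,255],[0,0,0,1.1,0,0,255],[0,0,0,1.7,0,0,255],[0,0,0,2.3,0,0,255],[0,0,0,2.9,0,0,255],[0,0,0,3.5,0,0,255],[0,0,0,4.1,0,0,255],[0,0,0,4.5,0,0,255]]]' 60
python3 - <<'E'
from h import *
s=st(); c=snap('wrist','w14')
E
```

```text
t: 15.9
tcp_pos: [0.5052, -0.0489, 0.0327]
orientation: [0.0, 1.0, -0.016, -0.001]
ft_force: [-6.8, -1.8, 4.3]
finger_gap: 0.0001
t 15.9 tcp [ 0.5052 -0.0489  0.0327] q [ 0.0002  0.9999 -0.0157 -0.0015] F [-6.7983 -1.7558  4.2561] M [-0.3671  1.4696 -0.055 ] gap 6.551460335326245e-05 j [-0.2401  0.466  -0.4785  0.6292 -0.001   2.9329]
```

View pics/w14.png

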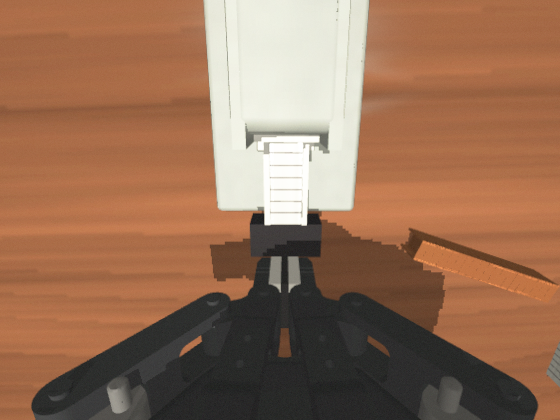

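```bash
python3 - <<'E'
from h import *
for n in('w13','w14'):
    c=load(n); crop(n,n+'c',240,120,330,270,4)
im=cv2.imread('pics/w14c.png'); cv2.imwrite('pics/w14c.png',im)
E
```

```text
(no output)
```

View pics/w14c.png

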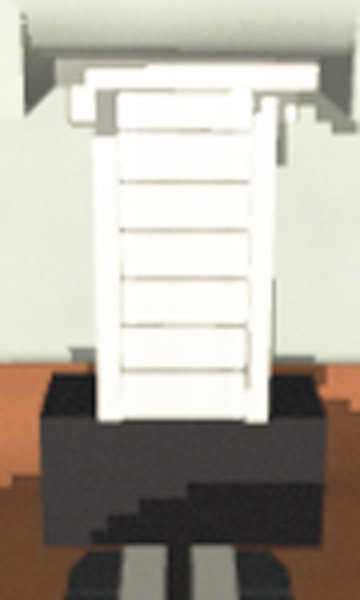

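```bash
python3 - <<'E'
from h import *
c=load('w14'); f=lambda x,y:(x/4+240-.4,y/4+120-.4)
for n,p,z in(('pad back top',(180,418),.046),('pad front top',(180,546),.046),('strip near',(180,416),.058),('mouth upper edge',(200,78),.061),('mouth',(200,88),.061)):
    print(n,atz(c,*f(*p),z).round(4))
st()
E
```

```text
pad back top [ 0.532  -0.0489  0.046 ]
pad front top [ 0.5152 -0.0484  0.046 ]
strip near [ 0.537 -0.049  0.058]
mouth upper edge [ 0.5725 -0.0519  0.061 ]
mouth [ 0.5716 -0.0519  0.061 ]
t 15.95 tcp [ 0.5057 -0.049   0.0327] q [ 0.0001  0.9999 -0.0157 -0.0012] F [-4.9279 -1.8418  2.3648] M [-0.3463  1.0645 -0.0693] gap 0.00032847014420695533 j [-0.2401  0.4663 -0.4777  0.6291 -0.0008  2.9329]
```

About 30–38 mm remains. I go 18 mm slowly and watch for the catch.

```bash
python3 -m inch '[[[0,0,0,0.25,0,0,255],[0,0,0,0.5,0,0,255],[0,0,0,0.75,0,0,255],[0,0,0,1.0,0,0,255],[0,0,0,1.25,0,0,255],[0,0,0,1.5,0,0,255],[0,0,0,1.7,0,0,255],[0,0,0,1.8,0,0,255]]]' 60
```

```text
t: 16.95
tcp_pos: [0.5229, -0.0496, 0.0327]
orientation: [0.0, 1.0, -0.016, -0.002]
ft_force: [-7.2, -1.3, 5.4]
finger_gap: 0.0001
```

```bash
python3 -m inch '[[[0,0,0,0.1,0,0,255],[0,0,0,0.2,0,0,255],[0,0,0,0.3,0,0,255],[0,0,0,0.4,0,0,255],[0,0,0,0.5,0,0,255],[0,0,0,0.6,0,0,255],[0,0,0,0.6,0,0,255],[0,0,0,0.6,0,0,255]]]' 60
```

```text
t: 17.95
tcp_pos: [0.5286, -0.0498, 0.0327]
orientation: [0.0, 1.0, -0.016, -0.002]
ft_force: [-8.4, -1.3, 5.9]
finger_gap: -0.0001
```

```bash
python3 -m inch '[[[0,0,0,0.1,0,0,255],[0,0,0,0.2,0,0,255],[0,0,0,0.3,0,0,255],[0,0,0,0.4,0,0,255],[0,0,0,0.4,0,0,255],[0,0,0,0.4,0,0,255],[0,0,0,0.4,0,0,255],[0,0,0,0.4,0,0,255]]]' 60
python3 - <<'E'
from h import *
s=st(); c=snap('wrist','w15'); crop('w15','w15c',220,110,350,270,3.7)
E
```

```text
t: 18.95
tcp_pos: [0.5314, -0.0498, 0.0325]
orientation: [0.0, 1.0, -0.016, -0.003]
ft_force: [-12.2, -2.1, 8.4]
finger_gap: 0.0002
t 18.95 tcp [ 0.5314 -0.0498  0.0325] q [ 0.0002  0.9999 -0.0158 -0.0028] F [-12.2431  -2.1427   8.4381] M [-0.446   2.4404 -0.0706] gap 0.0001805396025448093 j [-0.2294  0.5067 -0.4036  0.6659 -0.0016  2.9437]
```

View pics/w15c.png

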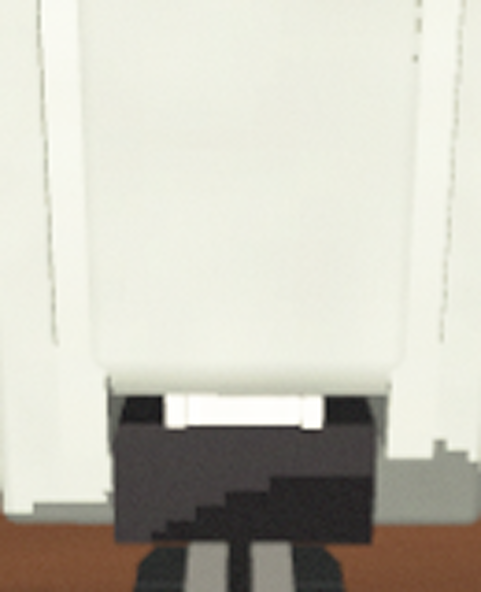

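In the catch zone now (12 N). I continue in 1 mm steps.

```bash
python3 -m inch '[[[0,0,0,0.1,0,0,255],[0,0,0,0.2,0,0,255],[0,0,0,0.3,0,0,255],[0,0,0,0.4,0,0,255],[0,0,0,0.5,0,0,255],[0,0,0,0.6,0,0,255],[0,0,0,0.6,0,0,255],[0,0,0,0.6,0,0,255]]]' 60
```

```text
t: 20.0
tcp_pos: [0.5382, -0.05, 0.0325]
orientation: [0.0, 1.0, -0.016, -0.002]
ft_force: [-10.3, -2.2, 5.4]
finger_gap: -0.0002
```

```bash
python3 -m inch '[[[0,0,0,0.05,0,0,255],[0,0,0,0.1,0,0,255],[0,0,0,0.15,0,0,255],[0,0,0,0.2,0,0,255],[0,0,0,0.2,0,0,255],[0,0,0,0.2,0,0,255],[0,0,0,0.2,0,0,255],[0,0,0,0.2,0,0,255]]]' 60
python3 - <<'E'
from h import *
s=st(); c=snap('wrist','w16'); crop('w16','w16c',220,110,350,270,3.7)
E
```

```text
t: 21.0
tcp_pos: [0.54, -0.0501, 0.0325]
orientation: [0.0, 1.0, -0.016, -0.002]
ft_force: [-10.1, -2.1, 6.5]
finger_gap: 0.0004
t 21.0 tcp [ 0.54   -0.0501  0.0325] q [ 0.0002  0.9999 -0.0158 -0.0023] F [-10.0977  -2.1016   6.5111] M [-0.4413  1.9864 -0.0102] gap 0.00040695285595494904 j [-0.2264  0.5189 -0.3808  0.6756 -0.0014  2.9467]
```

View pics/w16c.png

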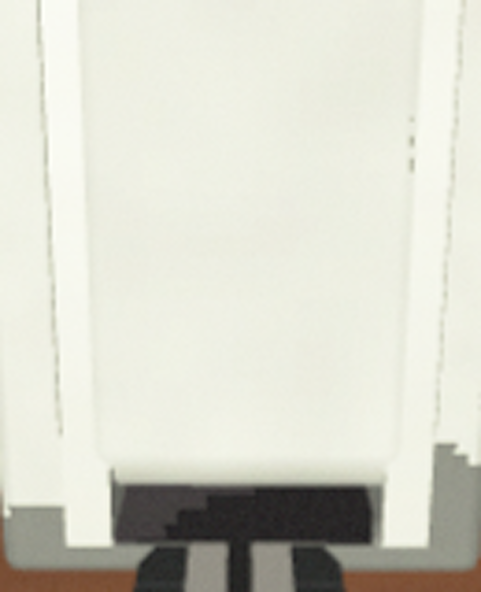

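```bash
python3 -m inch '[[[0,0,0,0.05,0,0,255],[0,0,0,0.1,0,0,255],[0,0,0,0.15,0,0,255],[0,0,0,0.2,0,0,255],[0,0,0,0.2,0,0,255],[0,0,0,0.2,0,0,255],[0,0,0,0.2,0,0,255],[0,0,0,0.2,0,0,255]]]' 60
```

```text
t: 22.05
tcp_pos: [0.5424, -0.0502, 0.0325]
orientation: [0.0, 1.0, -0.016, -0.002]
ft_force: [-8.1, -2.4, 4.0]
finger_gap: 0.0
```

```bash
python3 -m inch '[[[0,0,0,0.03,0,0,255],[0,0,0,0.06,0,0,255],[0,0,0,0.06,0,0,255],[0,0,0,0.06,0,0,255],[0,0,0,0.06,0,0,255],[0,0,0,0.06,0,0,255],[0,0,0,0.06,0,0,255],[0,0,0,0.06,0,0,255]]]' 60
```

```text
t: 23.05
tcp_pos: [0.5431, -0.0502, 0.0325]
orientation: [0.0, 1.0, -0.016, -0.002]
ft_force: [-8.4, -1.6, 4.6]
finger_gap: 0.0002
```

The force has fallen back to the plain spring level, so it has probably latched. I back off 3 mm to test whether the pad follows.

```bash
python3 -m inch '[[[0,0,0,-0.05,0,0,255],[0,0,0,-0.1,0,0,255],[0,0,0,-0.15,0,0,255],[0,0,0,-0.2,0,0,255],[0,0,0,-0.25,0,0,255],[0,0,0,-0.3,0,0,255],[0,0,0,-0.3,0,0,255],[0,0,0,-0.3,0,0,255]]]' 60
python3 - <<'E'
from h import *
s=st(); c=snap('wrist','w17'); crop('w17','w17c',220,110,350,270,3.7)
E
```

```text
t: 24.05
tcp_pos: [0.5418, -0.0499, 0.0328]
orientation: [-0.0, 1.0, -0.016, -0.0]
ft_force: [-4.1, -1.7, -2.9]
finger_gap: 0.0002
t 24.05 tcp [ 0.5418 -0.0499  0.0328] q [-0.0001  0.9999 -0.0156 -0.0003] F [-4.0572 -1.6582 -2.9223] M [-0.3342  0.9212 -0.0123] gap 0.00015520408036733598 j [-0.2263  0.5185 -0.3805  0.6725  0.      2.9465]
```

View pics/w17c.png

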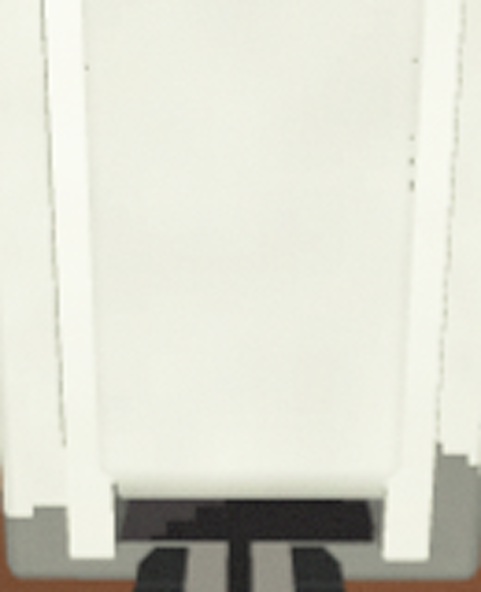

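```bash
python3 -m inch '[[[0,0,0,-0.1,0,0,255],[0,0,0,-0.2,0,0,255],[0,0,0,-0.3,0,0,255],[0,0,0,-0.4,0,0,255],[0,0,0,-0.5,0,0,255],[0,0,0,-0.6,0,0,255],[0,0,0,-0.6,0,0,255],[0,0,0,-0.6,0,0,255]]]' 60
python3 - <<'E'
from h import *
s=st(); c=snap('wrist','w18'); crop('w18','w18c',220,110,350,270,3.7)
E
```

```text
t: 25.1
tcp_pos: [0.5362, -0.0499, 0.033]
orientation: [0.0, 1.0, -0.016, 0.0]
ft_force: [-0.3, -0.0, 0.5]
finger_gap: -0.0
t 25.1 tcp [ 0.5362 -0.0499  0.033 ] q [ 0.      0.9999 -0.0156  0.    ] F [-0.2869 -0.038   0.5349] M [-0.0156 -0.0011  0.0396] gap -9.957474915886441e-06 j [-0.2285  0.5093 -0.3969  0.6645  0.      2.9442]
```

View pics/w18c.png

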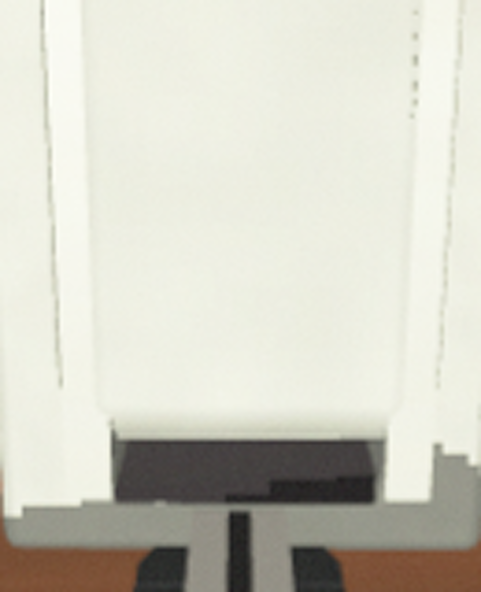

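The force is zero and a clear gap has opened between fingers (y≈510) and pad (y≈500), so the rail is latched. I retreat, lift clear and verify from the cameras.

```bash
python3 -m inch '[[[0,0,0,-1,0,0,255],[0,0,0,-3,0,0,255],[0,0,0,-5,0,-1,255],[0,0,0,-7,0,-4,255],[0,0,0,-9,0,-7,255],[0,0,0,-11,0,-10,255],[0,0,0,-12,0,-12,255],[0,0,0,-12,0,-12,255]]]' 60
python3 - <<'E'
from h import *
s=st(); c=snap('wrist','w19'); S=snap('scene','s19')
im=S['color'][130:300,140:400]; b=cv2.resize(im,(780,510),interpolation=cv2.INTER_CUBIC); cv2.imwrite('pics/s19c.png',b)
E
```

```text
t: 26.15
tcp_pos: [0.4161, -0.0462, 0.1541]
orientation: [0.0, 1.0, -0.016, 0.001]
ft_force: [-0.1, 0.4, 0.5]
finger_gap: 0.0002
t 26.15 tcp [ 0.4161 -0.0462  0.1541] q [ 0.0003  0.9999 -0.0157  0.0012] F [-0.0535  0.4188  0.5051] M [-0.0216 -0.0105  0.0146] gap 0.00023973127249444405 j [-0.2856  0.1549 -0.5497  0.8638 -0.      2.8874]
```

View pics/w19.png

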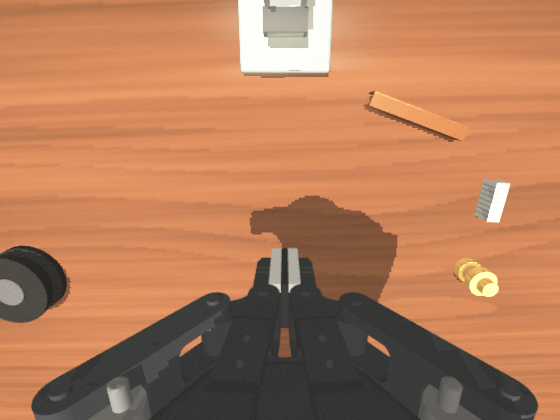

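View pics/s19c.png

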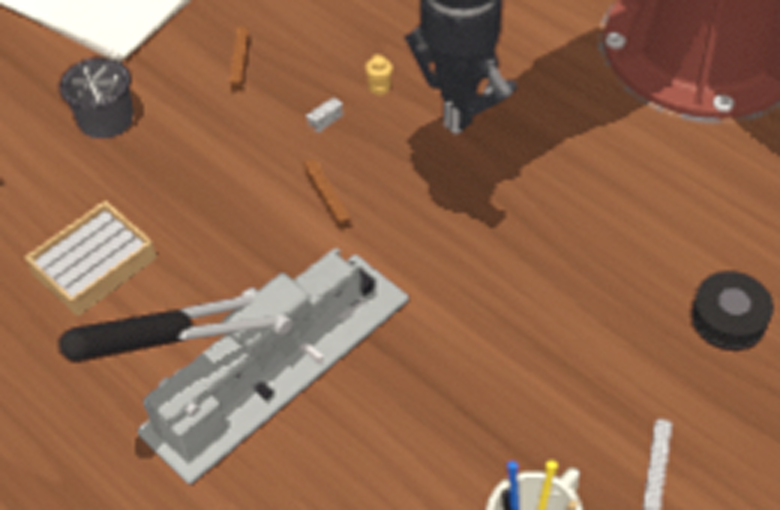

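The scene view shows the rail fully in with only the pad visible at the housing front (365,283), no strip left on the desk, and the bystanders in place. I idle one second and recheck that it holds.

```bash
python3 -m inch '[[[0,0,0,0,0,0,255],[0,0,0,0,0,0,255],[0,0,0,0,0,0,255],[0,0,0,0,0,0,255],[0,0,0,0,0,0,255],[0,0,0,0,0,0,255],[0,0,0,0,0,0,255],[0,0,0,0,0,0,255]]]' 60
python3 - <<'E'
from h import *
s=st(); a=load('s19')['color'].astype(int); S=snap('scene','s20'); b=S['color'].astype(int); o=load('scene0')['color'].astype(int)
d=np.abs(a-b).max(2); print('pad area diff',d[205:240,230:290].max(), 'whole',(d>40).sum())
e=np.abs(o-b).max(2)
for n,(u,v) in dict(mug=(318,308),clip=(172,160),carton=(170,214),fitting=(266,154),pulley=(384,233),calc=(389,338),low=(359,285),short=(248,168)).items(): print(n,np.median(e[v-14:v+14,u-14:u+14]),(e[v-14:v+14,u-14:u+14]>60).sum())
E
```

```text
t: 27.25
tcp_pos: [0.4162, -0.0461, 0.153]
orientation: [0.0, 1.0, -0.016, 0.0]
ft_force: [0.1, -0.5, -0.0]
finger_gap: 0.0
t 27.25 tcp [ 0.4162 -0.0461  0.153 ] q [ 0.      0.9999 -0.0156  0.    ] F [ 0.099  -0.5337 -0.0195] M [ 0.0189  0.0641 -0.0293] gap 4.222063132059771e-06 j [-0.2853  0.1581 -0.5488  0.8638 -0.      2.8875]
pad area diff 5 whole 2
mug 3.0 0
clip 3.0 0
carton 3.0 0
fitting 3.0 31
pulley 3.0 0
calc 3.0 0
low 3.0 0
short 3.0 0
```

```bash
python3 -c "
from rig import workorder
print(workorder.hand_in())"
```

```text
the job is handed in; nothing more can be done
None
```

The full strip is loaded legs down behind the front lip, the rail is pushed in and latched, and the job was handed in at about 27 s.

- **Loading:** I told the full strip from the low-legged one by triangulating its height in two cameras. It pushed the follower back with about 4 N. It then went down past the lip and met the channel floor at 9 N, with the fingertips at exactly the expected height.
- **Closing the rail:** The force along the rail stayed around 5 to 12 N, reading highest (12.2 N) in the catch zone, then fell back to the spring level, with no hit on the stop. When I backed the fingers off, the force went to zero and the pad stayed put.
- **Last checks:** Two scene pictures about a second apart showed no movement at the pad, and the robot is clear at z ≈ 0.15 m.
- **Not fully checked:** Seven of the eight bystander areas I compared match the first picture. The patch around the brass fitting differed in 31 pixels. I took that for the arm or its shadow, since the arm never went near the fitting, but did not check further.
- **Measurement disagreement:** The cameras disagreed with each other by a few millimetres at first, up to about 8 mm at the stapler's base edge, so I worked from the close wrist views.

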